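Dress the slim mandrel with collar, tube, washer and cap

ROBOT

A 6-joint arm with a two-finger parallel gripper is mounted at the origin on the work surface. World frame = base frame: x ahead of the robot, y to its left, z up, the work surface at z = 0. Lengths are in mm, angles in rad, forces in N, time in s.
With the tool pointing down it reaches from about 300 to 775 mm from the base axis. Payload 14.6 kg.
Tool frame: the origin (TCP) lies midway between the tips of the shut fingers; the grasp point (between the pads) lies behind it (manip.grip_depth is the z of the grasp point in the tool frame, in mm); z points along the fingers, y is the line along which they close (so a half turn about z gives the same grasp; the last joint's range is limited). The gripper opens to 94 mm and grips with 3 to 60 N. Pads are 16 mm wide; open, the fingers measure 119 mm over their backs; the gripper's body (75 mm by 177 mm) begins 78 mm behind the grasp point.
Start: joints at [-1.319, 0.3, 1.521, -0, 1.321, -0.067], TCP at [172.378, -522.279, 205.446] pointing down, gripper open.
Joint ranges: [-3.03, 3.03], [-0.79, 2.21], [0.23, 2.52], [-1.04, 4.18], [0, 3.07], [-2.55, 2.55]. Speed limits (rad/s): [2.22, 2.22, 2.57, 3.14, 3.14, 3.14].

INTERFACE

Orientations are given as [roll, pitch, yaw] about the fixed x, y, z axes, in that order (R = Rz(yaw) Ry(pitch) Rx(roll)).
In Python, from cell import manip gives the robot as it stands.
- The arm moves only by the shell command python3 nudge.py 'ROWS' [OPENING] [FORCE]. ROWS is a JSON list of rows, 1 to 5 of them, each of 6 numbers: dx, dy, dz in units of 50 mm, then a rotation vector rx, ry, rz in rad; each row is the pose to reach, as a shift and turn from the pose commanded when the command began, along the tool's axes at that moment; what a row does not reach only later rows make up. A row lasts 1/10 s, in which the tool goes at most 50 mm and 0.15 rad, less where a joint would pass 70% of its speed; a pose out of reach is approached as far as the arm can. OPENING is the finger opening in mm, set as the command begins (- or left out keeps the last). The fingers move at their own pace and stop on an object; FORCE is the grip in N (left out, the last holds). Time passes only in rows, so rows that do not move let the fingers close. It prints the time, the measured TCP pose, the force, the opening and the grip force at its end. Input that does not fit is refused with a message, and nothing moves.
- manip.read_state(): the state, without advancing time (a new reading comes with each control period).
- manip.camera(name): name is "scene" or "top"; returns (picture, depth): 400x640x3 uint8, red, green, blue; 400x640 float32, mm along the optical axis (not along the pixel's ray), 0 where there is no reading.
- manip.camera_info(name): a dict with "K" (3x3 intrinsics, pixels), "rvec" (rotation vector, rad) and "tvec" (3), from world to camera coordinates, as OpenCV has them. Camera axes: x right, y down, z forward; pixel columns grow to the right and rows downward; lengths in mm; the calibration is good to about 2 mm. A picture is of the moment at which its call begins. camera_info takes no time and is no camera call.
- manip.sign_off(): hands the job in; it is judged then, once.
The state is a dict: "clock": time; "joints": joint angles; "qd": joint speeds; "effort": joint torques, N m; "eef_pos": TCP position; "eef_rot": TCP orientation; "wrist_force": force on the tool from outside, world axes, zero at the start; "moment": the same for the moment, N m; "finger_gap": finger opening in mm; "finger_force": force on a finger pad.
Only numpy, scipy, OpenCV 4.12 (cv2) and the standard library are available. Lean on these libraries where they do the work, as an engineer would, in place of code of your own. Each camera call takes 0.05 s, during which the arm holds its last target. There are 200 camera calls.

TASK

Load the slimmer of the two mandrels on the bench for soldering: slip onto its post first the steel flanged collar with its flange down, on that the long brass tube, on that the black washer, and last the knobbed cap, each sitting squarely on the one below. Set each piece down rather than letting it drop down the post, and do not shift or knock over the wide brass ferrule, the oil bottle and the mouthpiece.

Things in the scene. Friction and masses are not known exactly. Their poses are not given: they have to be found in the camera images.
- slim_mandrel: The mandrel to load, screwed to the bench: round green base plate 90 mm in diameter and 12 mm thick with an upright steel post in its middle, 12 mm in diameter and rising 112 mm above the plate (top 124 mm above the bench); the last 10 mm taper to 4 mm in diameter. Origin: centre of the plate's underside, on the bench; z up along the post.
- stout_mandrel: The other mandrel, not wanted now: same green base plate, 90 mm in diameter and 12 mm thick, with a thicker, shorter steel post 30 mm in diameter, 60 mm above the plate (top 72 mm above the bench). Fixed. Origin: centre of the plate's underside; z up.
- collar: Steel flanged collar, loose, 250 g, standing flange down: flange 60 mm in diameter and 10 mm thick, on it a hub 36 mm in diameter and 18 mm high; 28 mm high in all, a 22 mm bore right through. Origin: centre of the flange's underside; z up along the bore.
- tube: Long brass tube standing on end, loose, 120 g: outside diameter 30 mm, bore 22 mm right through, 60 mm high, both ends alike. Origin: centre of its lower end; z up along the bore.
- washer: Black thick washer lying flat, loose, 50 g: outside diameter 44 mm, bore 22 mm right through, 14 mm thick, both faces alike. Origin: centre of its underside; z up along the bore.
- cap: Aluminium end cap, loose, 100 g, standing open end down: body 34 mm in diameter and 26 mm high with a blind bore of 22 mm, 20 mm deep, open below; on its closed top a knob 20 mm in diameter and 14 mm high; 40 mm in all. Origin: centre of its open underside; z up.
- ferrule: Bystander: wide short brass ferrule standing on end, loose, 40 mm outside, 32 mm bore, 30 mm high. It lies among the parts but is not one of the stack. Origin: centre of its lower end; z up.
- oil_bottle: Bystander: white plastic oil bottle with a black cap, upright, loose, 42 mm in diameter, 85 mm high. Origin: centre of its underside; z up.
- mouthpiece: Bystander: brass trumpet mouthpiece standing rim down, loose, 27 mm in diameter at the rim, 85 mm high. Origin: centre of its rim face; z up.

How it is judged:
By the outcome, as a careful person would: the job done as asked, in the order asked, and still so for the second after the job is handed in, with the robot touching nothing.
It also fails if it takes over 128 s, if anything falls off the work surface, if the arm or the gripper's body presses on something with over 40 N, if the wrist force passes 120 N, or if a joint passes its speed limit or range.

## Working session

There is one attempt and no reset: what is moved stays moved. The work goes in short steps, Python scripts to look and compute and a shell command to move; the robot and the scene stay as the last step left them, time stands still between calls to the robot, and variables do not carry over. Pictures are saved under pics/ and viewed, at most 14 in all, crops included, and the job is handed in when it is done.

```bash
ls; mkdir -p pics; python3 - <<'E'
from cell import manip
import cv2,numpy as np
for n in("top","scene"):
    p,d=manip.camera(n);np.savez(f"pics/{n}0.npz",p=p,d=d);cv2.imwrite(f"pics/{n}0.png",p[:,:,::-1])
    print(manip.camera_info(n))
print(manip.read_state(),manip.grip_depth)
E
```

```text
cell.py
nudge.py
pics
{'K': array([[390.78564977,   0.        , 330.84802714],
       [  0.        , 390.78564977, 198.07931032],
       [  0.        ,   0.        ,   1.        ]]), 'rvec': array([ 2.19153158, -2.13903326,  0.08597217]), 'tvec': array([ 31.02856166, 612.88763104, 812.88108042])}
{'K': array([[460.19598563,   0.        , 321.21193986],
       [  0.        , 460.19598563, 205.98007069],
       [  0.        ,   0.        ,   1.        ]]), 'rvec': array([ 0.88382016,  2.40185808, -1.19542299]), 'tvec': array([ 426.79362471, -205.75210394, 1335.23856126])}
{'clock': 0.1, 'joints': array([-1.31857144e+00,  3.00378677e-01,  1.52152647e+00, -2.71426511e-05,
        1.32068732e+00, -6.66061538e-02]), 'qd': array([ 7.76928582e-05, -3.64702679e-04, -9.52362276e-04, -1.44862162e-03,
        2.36928167e-04, -1.11336296e-03]), 'effort': array([-6.56856116e-06, -5.32643294e+01, -3.53284836e+01,  7.09174946e-02,
        2.34395522e-02, -5.91219737e-05]), 'eef_pos': array([ 172.3294601 , -522.05678212,  204.96012684]), 'eef_rot': array([-3.14059331e+00, -4.03112356e-05,  3.18837748e-01]), 'wrist_force': array([ 0.0527284 ,  0.21809406, -0.61392197]), 'moment': array([-0.01308305, -0.02364549,  0.04360891]), 'finger_force': 0.0, 'finger_gap': 94.27202561258692} -18.8
```
View pics/top0.png

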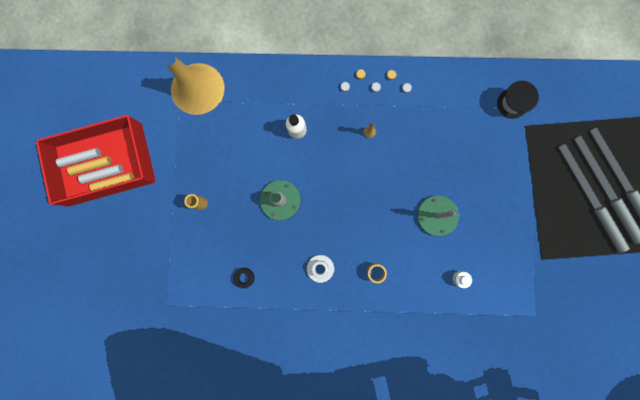

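View pics/scene0.png

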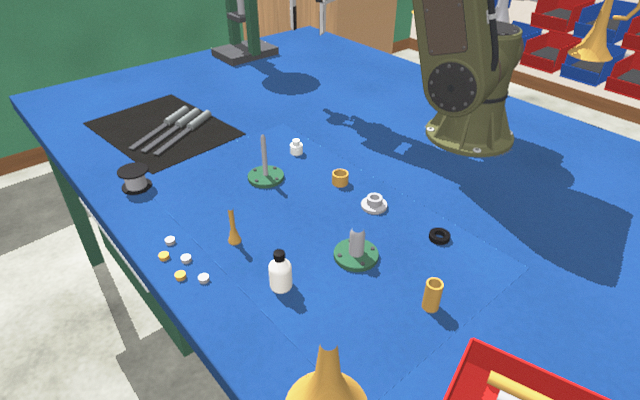

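The top view shows the tube at (195,202), the washer at (243,278), the collar at (320,268), the ferrule at (377,273) and the cap at (462,280). The slim mandrel is at (438,215), the stout one at (279,200), the bottle at (296,126) and the mouthpiece at (370,130). The scene view shows the same layout, with everything upright.

```bash
cat > h.py <<'E'
from cell import manip
import cv2,numpy as np
from scipy.optimize import least_squares
def cloud(n,d):
    c=manip.camera_info(n);K=c["K"];R=cv2.Rodrigues(c["rvec"])[0];t=c["tvec"].ravel()
    v,u=np.mgrid[:400,:640];X=(u-K[0,2])/K[0,0]*d;Y=(v-K[1,2])/K[1,1]*d
    P=(np.stack([X,Y,d],-1)-t)@R   # R^T(p-t)
    P[d<=0]=np.nan
    return P
def fitc(p,r,w=None):
    # known radius circle fit
    s=least_squares(lambda c:np.hypot(p[:,0]-c[0],p[:,1]-c[1])-r,p.mean(0)[:2],loss="soft_l1")
    return s.x
def proj(n,X):
    c=manip.camera_info(n);return cv2.projectPoints(np.array(X,float).reshape(-1,3),c["rvec"],c["tvec"],c["K"],None)[0].reshape(-1,2)
E
python3 - <<'E'
from h import *
np.set_printoptions(precision=1,suppress=True)
S={"tube":(195,202,60),"stout":(279,200,72),"slim":(438,215,12),"collar":(320,268,28),"ferrule":(377,273,30),"washer":(243,278,14),"cap":(462,280,40),"bottle":(296,126,85),"mouth":(370,130,85)}
T=cloud("top",np.load("pics/top0.npz")["d"]);C=cloud("scene",np.load("pics/scene0.npz")["d"])
for n,(u,v,h) in S.items():
    q=T[v-28:v+28,u-28:u+28].reshape(-1,3);q=q[np.isfinite(q[:,0])]
    b=np.median(q[:,2]);q=q[q[:,2]>5]
    top=q[abs(q[:,2]-h)<3]; c0=(np.array([q[:,:2].min(0),q[:,:2].max(0)]))
    m=top[:,:2].mean(0) if len(top) else q[:,:2].mean(0)
    s=C.reshape(-1,3);s=s[np.isfinite(s[:,0])];s=s[(np.hypot(*(s[:,:2]-m).T)<50)&(s[:,2]>5)]
    st=s[abs(s[:,2]-h)<3]
    print(n,"bench",b,"zmax",q[:,2].max(),"ext",c0.ravel(),"topmid",len(top),m,(top[:,:2].min(0)+top[:,:2].max(0))/2,"scene zmax",s[:,2].max(),len(st),(st[:,:2].min(0)+st[:,:2].max(0))/2 if len(st) else "")
E
```

```text
tube bench 0.46108417542479896 zmax 62.51167543020088 ext [542.7 321.  628.2 384. ] topmid 71 [595.9 337.2] [596.2 337.5] scene zmax 65.01505165163186 121 [596. 336.]
stout bench 1.9827936622012952 zmax 72.54399309046129 ext [562.5 103.2 669.5 217.9] topmid 19 [606.5 158.4] [606.6 158.8] scene zmax 75.70314992642535 40 [609.2 159.9]
slim bench 2.0998029952721207 zmax 122.07835723371075 ext [ 536.2 -233.1  624.1 -143. ] topmid 1132 [ 579.6 -186.7] [ 580.2 -187.9] scene zmax 125.16033034356263 392 [ 582.2 -188.9]
collar bench 0.8342336110046922 zmax 30.511203591863374 ext [430.5  27.2 497.1  96.5] topmid 133 [459.2  66.6] [460.2  67.3] scene zmax 31.89763369657401 100 [461.2  65.6]
ferrule bench 0.4666814018312371 zmax 32.42072059564731 ext [397.1 -72.8 510.2 -13.6] topmid 94 [453.5 -54.5] [453.2 -54.6] scene zmax 34.75729293150246 80 [453.8 -54.8]
washer bench 0.6421077981239927 zmax 17.912404657642348 ext [413.8 187.5 471.9 253.9] topmid 221 [435.3 232.3] [434.5 232.9] scene zmax 18.405508386751617 188 [435.8 232.5]
cap bench 0.5751483227230045 zmax 42.89123910419028 ext [ 397.6 -286.4  466.3 -220.8] topmid 64 [ 445.1 -237.5] [ 445.5 -237.3] scene zmax 43.78086815332692 28 [ 447.4 -238.5]
bottle bench 0.5009592579953138 zmax 87.4175415235022 ext [746.8 106.6 804.6 191.3] topmid 72 [767.9 127.4] [767.7 127.8] scene zmax 89.60827643882894 78 [768.5 126.5]
mouth bench 0.3617140996983209 zmax 85.05376890663757 ext [747.7 -60.  807.7  -8.5] topmid 3 [761.9 -34.2] [762.2 -34.5] scene zmax 85.9727984336518 12 [767.  -35.7]
```

Units first: shifts go in units of 50 mm. So -40 mm is -0.8, 40 mm is 0.8.

```bash
python3 nudge.py '[[0,0,0,0,0,0.15],[0,0,0,0,0,0.3],[0,0,0,0,0,0.319],[0,0,0,0,0,0.319]]' 94; python3 nudge.py '[[0.4,-0.8,0,0,0,0],[0.8,-1.6,0,0,0,0],[1.2,-2.4,0,0,0,0],[1.6,-3.2,0,0,0,0],[2,-4,0,0,0,0]]'; python3 nudge.py '[[0.4,-0.8,0,0,0,0],[0.8,-1.6,0,0,0,0],[1.2,-2.4,0,0,0,0],[1.6,-3.2,0,0,0,0],[2,-4,0,0,0,0]]'
```

```text
clock: 0.5
eef_pos: [172.3, -522.2, 205.2]
eef_rot: [-3.141, 0.0, 0.003]
wrist_force: [-0.1, 0.3, 0.6]
finger_gap: 94.1
finger_force: 0.0
clock: 1.0
eef_pos: [272.8, -320.6, 205.4]
eef_rot: [3.142, -0.0, 0.004]
wrist_force: [0.7, 0.3, -0.2]
finger_gap: 93.9
finger_force: 0.0
clock: 1.5
eef_pos: [372.9, -120.6, 205.7]
eef_rot: [3.141, -0.001, 0.004]
wrist_force: [0.5, -0.3, 1.0]
finger_gap: 94.0
finger_force: 0.0
```

```bash
python3 - <<'E'
from h import *
np.set_printoptions(precision=1,suppress=True)
for n in("top","scene"):
    z=np.load(f"pics/{n}0.npz");P=cloud(n,z["d"])
    s=P.reshape(-1,3);s=s[np.isfinite(s[:,0])];s=s[np.hypot(s[:,0]-581,s[:,1]+188)<60]
    for a,b in((20,50),(50,80),(80,112),(116,130)):
        k=s[(s[:,2]>a)&(s[:,2]<b)];print(n,a,b,len(k),k[:,:2].mean(0) if len(k) else "")
    x=[(581,-188,124),(581,-188,12),(460.5,66.5,28),(596,337,60),(435,232.6,14),(446,-238,40)]
    im=z["p"][:,:,::-1].copy()
    for q in proj(n,x): print(q,end=" ");cv2.drawMarker(im,tuple(int(round(i)) for i in q),(0,0,255),0,5,1)
    cv2.imwrite(f"pics/m_{n}.png",cv2.resize(im[110:310,170:490] if n=="top" else im[120:330,220:480],None,fx=2.5,fy=2.5,interpolation=0))
E
```

```text
top 20 50 22 [ 579.4 -183.9]
top 50 80 21 [ 579.2 -183.9]
top 80 112 26 [ 580.  -183.8]
top 116 130 19 [ 580.6 -186.9]
[453.  212.5] [437.7 215.5] [319.4 268.9] [190.9 201. ] [242.5 278.3] [465.5 280.4] scene 20 50 53 [ 581.9 -186.9]
scene 50 80 52 [ 583.4 -186.4]
scene 80 112 62 [ 583.  -186.2]
scene 116 130 17 [ 582.5 -187.8]
[262.8 134.4] [266.  174.9] [374.7 197.4] [435.1 283.4] [440.2 234. ] [296.2 140.2]
```

View pics/m_top.png

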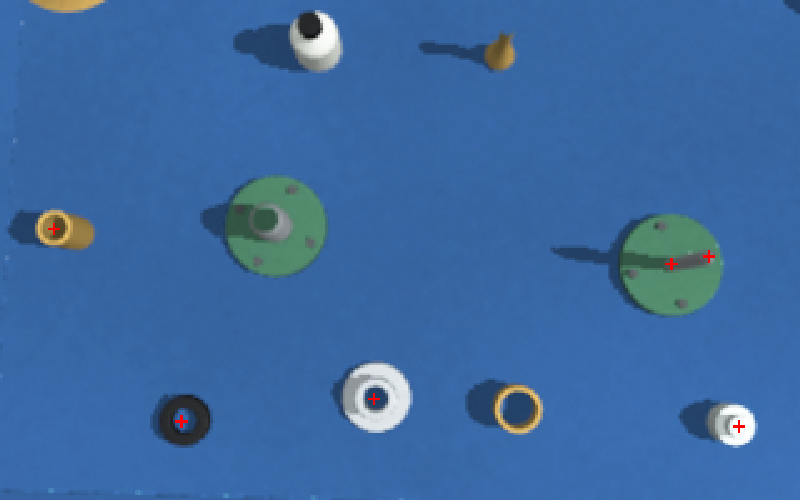

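View pics/m_scene.png

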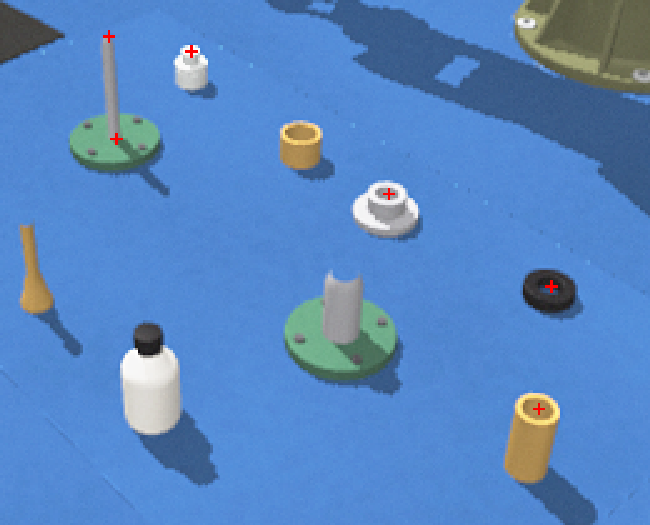

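The markers fall on the part centres in both views: collar (374,398) in the top crop, post tip (708,257), and likewise in the scene crop. Next I grasp the collar hub high, because the gripper body must stay clear of the post tip.

Converted, -187 mm is -3.74, 87.6 mm is 1.752.

```bash
python3 nudge.py '[[0.36,-0.76,0,0,0,0],[0.72,-1.52,0,0,0,0],[1.08,-2.28,0,0,0,0],[1.44,-3.04,0,0,0,0],[1.752,-3.74,0,0,0,0]]'; python3 nudge.py '[[0,0,0.8,0,0,0],[0,0,1.6,0,0,0],[0,0,2.4,0,0,0],[0,0,3,0,0,0],[0,0,3,0,0,0]]'
```

```text
clock: 2.0
eef_pos: [460.6, 66.6, 205.5]
eef_rot: [3.142, -0.0, 0.005]
wrist_force: [0.4, -0.8, 0.7]
finger_gap: 94.1
finger_force: 0.0
clock: 2.5
eef_pos: [458.0, 64.5, 52.4]
eef_rot: [3.141, 0.006, 0.003]
wrist_force: [-0.7, -0.1, 0.0]
finger_gap: 94.2
finger_force: 0.0
```

Converted, 37 mm is 0.74, 30 mm is 0.6.

```bash
python3 nudge.py '[[0,0,0,0,0,0],[0,0,0,0,0,0]]'; python3 nudge.py '[[0,0,0.3,0,0,0],[0,0,0.6,0,0,0],[0,0,0.74,0,0,0],[0,0,0.74,0,0,0]]'
```

```text
clock: 2.7
eef_pos: [461.1, 64.7, 57.2]
eef_rot: [-3.141, -0.003, 0.001]
wrist_force: [0.6, 0.5, 0.8]
finger_gap: 94.0
finger_force: 0.0
clock: 3.1
eef_pos: [460.3, 64.7, 18.8]
eef_rot: [-3.142, -0.0, 0.0]
wrist_force: [-0.7, 0.3, 0.1]
finger_gap: 93.7
finger_force: 0.0
```

```bash
python3 nudge.py '[[0,-0.036,0,0,0,0],[0,-0.036,0,0,0,0]]'; python3 nudge.py '[[0,0,0,0,0,0],[0,0,0,0,0,0],[0,0,0,0,0,0],[0,0,0,0,0,0],[0,0,0,0,0,0]]' 20 30;python3 nudge.py '[[0,0,0,0,0,0],[0,0,0,0,0,0],[0,0,0,0,0,0],[0,0,0,0,0,0],[0,0,0,0,0,0]]'
```

```text
clock: 3.3
eef_pos: [460.7, 66.7, 19.4]
eef_rot: [-3.141, -0.001, 0.0]
wrist_force: [-0.4, 0.6, -0.7]
finger_gap: 94.0
finger_force: 0.0
clock: 3.8
eef_pos: [460.1, 66.5, 18.5]
eef_rot: [-3.142, -0.0, -0.0]
wrist_force: [-0.1, -0.2, -0.5]
finger_gap: 57.5
finger_force: 0.0
clock: 4.3
eef_pos: [460.1, 66.4, 18.4]
eef_rot: [3.142, 0.0, -0.0]
wrist_force: [0.6, -0.8, -0.0]
finger_gap: 35.4
finger_force: 30.0
```

Converted, -160 mm is -3.2, -130 mm is -2.6.

```bash
python3 nudge.py '[[0,0,-0.3,0,0,0],[0,0,-1,0,0,0],[0,0,-1.8,0,0,0],[0,0,-2.6,0,0,0],[0,0,-3.2,0,0,0]]'; python3 nudge.py '[[0.24,0.5,0,0,0,0],[0.56,1.2,0,0,0,0],[0.94,2,0,0,0,0],[1.32,2.8,0,0,0,0],[1.66,3.5,0,0,0,0]]';python3 nudge.py '[[0.36,0.7,0,0,0,0],[0.6,1.2,0,0,0,0],[0.76,1.59,0,0,0,0],[0.76,1.59,0,0,0,0],[0.76,1.59,0,0,0,0]]'; python3 - <<'E'
from h import *
for n in("top","scene"):
    p,d=manip.camera(n);np.savez(f"pics/{n}1.npz",p=p,d=d)
    if n=="scene":cv2.imwrite("pics/s1.png",cv2.resize(p[60:260,140:400,::-1],None,fx=3,fy=3))
print(manip.read_state()["eef_pos"])
E
```

```text
clock: 4.8
eef_pos: [460.2, 66.5, 180.8]
eef_rot: [-3.141, -0.001, -0.0]
wrist_force: [0.7, -0.6, -2.5]
finger_gap: 35.3
finger_force: 30.0
clock: 5.3
eef_pos: [543.4, -110.5, 178.1]
eef_rot: [-3.141, 0.001, -0.001]
wrist_force: [1.0, 0.9, -1.4]
finger_gap: 35.5
finger_force: 30.0
clock: 5.8
eef_pos: [580.7, -187.8, 177.8]
eef_rot: [-3.141, 0.001, -0.001]
wrist_force: [-0.9, 0.3, -1.6]
finger_gap: 35.4
finger_force: 30.0
[ 580.7800872  -187.13347932  178.35004484]
```

View pics/s1.png

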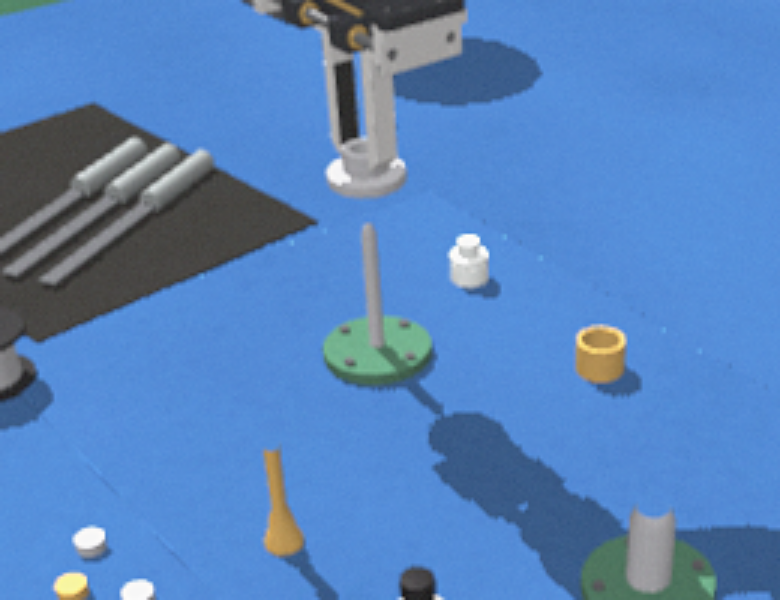

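The collar hangs over the post: collar (367,175) and post tip (369,228) in the crop. I lower it.

```bash
python3 nudge.py '[[0.01,0.01,0.3,0,0,0],[0.01,0.01,0.5,0,0,0],[0.01,0.01,0.7,0,0,0],[0.01,0.01,0.9,0,0,0],[0.01,0.01,1,0,0,0]]'; python3 nudge.py '[[0,0,0.3,0,0,0],[0,0,0.6,0,0,0],[0,0,0.9,0,0,0],[0,0,1.2,0,0,0],[0,0,1.4,0,0,0]]';python3 nudge.py '[[0,0,0.16,0,0,0],[0,0,0.28,0,0,0],[0,0,0.36,0,0,0],[0,0,0.4,0,0,0],[0,0,0.4,0,0,0]]'
```

```text
clock: 6.4
eef_pos: [581.1, -188.3, 126.9]
eef_rot: [-3.141, 0.002, -0.0]
wrist_force: [-0.3, -0.3, -2.1]
finger_gap: 35.6
finger_force: 30.0
clock: 6.9
eef_pos: [581.0, -188.4, 56.5]
eef_rot: [-3.141, 0.002, -0.0]
wrist_force: [-0.5, 0.3, -3.2]
finger_gap: 35.6
finger_force: 30.0
clock: 7.4
eef_pos: [581.6, -188.6, 38.5]
eef_rot: [3.142, -0.0, -0.0]
wrist_force: [0.3, -0.2, -2.1]
finger_gap: 35.4
finger_force: 30.0
```

Next, about 8 mm to contact, in small steps.

Converted, 6 mm is 0.12, 4 mm is 0.08.

```bash
python3 nudge.py '[[0,0,0.04,0,0,0],[0,0,0.08,0,0,0],[0,0,0.12,0,0,0],[0,0,0.12,0,0,0]]'; python3 nudge.py '[[0,0,0.02,0,0,0],[0,0,0.02,0,0,0]]';python3 nudge.py '[[0,0,0.014,0,0,0],[0,0,0.014,0,0,0]]'
```

```text
clock: 7.8
eef_pos: [581.4, -188.5, 32.1]
eef_rot: [-3.141, 0.0, -0.0]
wrist_force: [0.5, -0.6, -2.5]
finger_gap: 35.4
finger_force: 30.0
clock: 8.0
eef_pos: [581.5, -188.6, 31.4]
eef_rot: [3.142, 0.0, -0.0]
wrist_force: [0.8, -0.0, -2.2]
finger_gap: 35.7
finger_force: 30.0
clock: 8.2
eef_pos: [581.5, -188.6, 30.7]
eef_rot: [-3.142, 0.0, -0.0]
wrist_force: [-0.3, -0.4, -2.2]
finger_gap: 35.4
finger_force: 30.0
```

Converted, 0.5 mm is 0.01.

```bash
python3 nudge.py '[[0,0,0.01,0,0,0],[0,0,0.01,0,0,0]]'|grep -E "pos|wrist"; python3 nudge.py '[[0,0,0.008,0,0,0],[0,0,0.008,0,0,0]]'|grep -E "pos|wrist"
```

```text
eef_pos: [581.6, -188.6, 30.5]
wrist_force: [-0.9, 0.3, 1.3]
eef_pos: [581.6, -188.6, 30.4]
wrist_force: [-2.4, 1.1, 5.4]
```

Contact at the expected height. I release and go up.

```bash
python3 nudge.py '[[0,0,0,0,0,0],[0,0,0,0,0,0],[0,0,0,0,0,0],[0,0,0,0,0,0],[0,0,0,0,0,0]]' 70|grep -E "pos|wrist|gap"; python3 nudge.py '[[0,0,-0.2,0,0,0],[0,0,-0.8,0,0,0],[0,0,-1.6,0,0,0],[0,0,-2.4,0,0,0],[0,0,-3.2,0,0,0]]'|grep -E "pos|wrist|gap";python3 nudge.py '[[0,-0.4,0,0,0,0],[0,-1.2,0,0,0,0],[0,-2,0,0,0,0],[0,-2.8,0,0,0,0],[0,-3.6,0,0,0,0]]'|grep -E "pos|gap";python3 nudge.py '[[0.02,-0.8,0,0,0,0],[0.06,-1.6,0,0,0,0],[0.12,-2.4,0,0,0,0],[0.2,-3.2,0,0,0,0],[0.28,-4,0,0,0,0]]' 94 |grep -E "pos|gap"
python3 nudge.py '[[0,-0.8,0,0,0,0],[0,-1.6,0,0,0,0],[0,-2.4,0,0,0,0],[0,-2.9,0,0,0,0],[0,-2.9,0,0,0,0]]'
python3 - <<'E'
from h import *
np.set_printoptions(precision=1,suppress=True)
p,d=manip.camera("scene");cv2.imwrite("pics/s2.png",p[:,:,::-1])
for n,dd in(("scene",d),("top",manip.camera("top")[1])):
    s=cloud(n,dd).reshape(-1,3);s=s[np.isfinite(s[:,0])]
    s=s[np.hypot(s[:,0]-581,s[:,1]+188)<40]
    for h in(22,40):
        k=s[abs(s[:,2]-h)<2.5];print(n,h,len(k),(k.min(0)+k.max(0))/2,k.max(0)-k.min(0))
E
```

```text
eef_pos: [581.5, -188.6, 29.8]
wrist_force: [0.3, -0.4, 0.8]
finger_gap: 69.5
eef_pos: [581.3, -188.5, 192.4]
wrist_force: [0.9, -0.3, 0.4]
finger_gap: 69.9
eef_pos: [581.4, -7.0, 190.8]
finger_gap: 69.9
eef_pos: [595.5, 193.1, 190.8]
finger_gap: 93.9
clock: 11.1
eef_pos: [594.8, 339.4, 190.1]
eef_rot: [-3.141, -0.0, 0.003]
wrist_force: [-0.3, -0.3, -0.4]
finger_gap: 94.2
finger_force: 0.0
scene 22 108 [ 581.8 -185.7   22.1] [60.5 56.9  4.8]
scene 40 69 [ 581.6 -187.2   40. ] [34.1 35.5  4.9]
top 22 301 [ 580.6 -185.9   22. ] [58.6 56.6  4.8]
top 40 113 [ 580.6 -185.6   39.9] [34.  32.6  4.6]
```

View pics/s2.png

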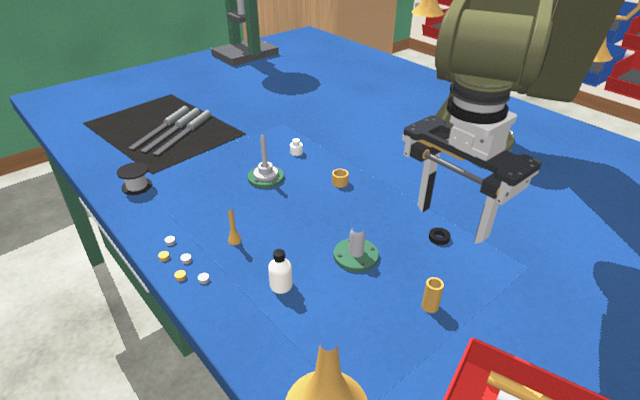

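The collar is seated flat on the plate in the scene view at (265,172): its top is at z 40 and its flange at z 22. Now the tube.

Converted, 80 mm is 1.6, 75 mm is 1.5.

```bash
python3 nudge.py '[[0.024,0.048,0.5,0,0,0],[0.024,0.048,1.1,0,0,0],[0.024,0.048,1.5,0,0,0],[0.024,0.048,1.6,0,0,0],[0.024,0.048,1.6,0,0,0]]'|grep -E "pos|wrist|gap"; python3 nudge.py '[[0,0,0.4,0,0,0],[0,0,0.9,0,0,0],[0,0,1.4,0,0,0],[0,0,1.76,0,0,0],[0,0,1.76,0,0,0]]'|grep -E "pos|wrist|gap"
```

```text
eef_pos: [597.1, 333.0, 110.1]
wrist_force: [-0.5, 0.5, 0.9]
finger_gap: 93.9
eef_pos: [596.3, 333.4, 20.5]
wrist_force: [-0.3, 0.1, -1.2]
finger_gap: 94.0
```

```bash
python3 nudge.py '[[0,-0.072,-0.04,0,0,0],[0,-0.072,-0.04,0,0,0]]'|grep pos; python3 nudge.py '[[0,0,0,0,0,0],[0,0,0,0,0,0],[0,0,0,0,0,0],[0,0,0,0,0,0],[0,0,0,0,0,0]]' 15 25|grep gap;python3 nudge.py '[[0,0,0,0,0,0],[0,0,0,0,0,0],[0,0,0,0,0,0],[0,0,0,0,0,0],[0,0,0,0,0,0]]'|grep -E "pos|rot|gap|finger"
```

```text
eef_pos: [597.8, 338.5, 26.2]
finger_gap: 57.5
eef_pos: [596.9, 337.6, 23.9]
eef_rot: [-3.142, -0.0, -0.0]
finger_gap: 28.7
finger_force: 25.0
```

Converted, -15 mm is -0.3, -165 mm is -3.3.

```bash
python3 nudge.py '[[0,0,-0.3,0,0,0],[0,0,-1,0,0,0],[0,0,-1.8,0,0,0],[0,0,-2.6,0,0,0],[0,0,-3.3,0,0,0]]'|grep -E "pos|gap"; python3 nudge.py '[[0,0.5,0,0,0,0],[-0.02,1.2,0,0,0,0],[-0.04,2,0,0,0,0],[-0.08,2.8,0,0,0,0],[-0.12,3.5,0,0,0,0]]'|grep -E "pos|gap";python3 nudge.py '[[-0.04,0.8,0,0,0,0],[-0.08,1.6,0,0,0,0],[-0.12,2.4,0,0,0,0],[-0.16,3.2,0,0,0,0],[-0.18,3.8,0,0,0,0]]'|grep -E "pos|gap";python3 nudge.py '[[0,0.8,0,0,0,0],[0,1.6,0,0,0,0],[0,2.4,0,0,0,0],[0,2.9,0,0,0,0],[0,3.2,0,0,0,0]]'|grep -E "pos|gap"; python3 nudge.py '[[0,0,0,0,0,0],[0,0,0,0,0,0],[0,0,0,0,0,0]]'
python3 - <<'E'
from h import *
np.set_printoptions(precision=1,suppress=True)
for n in("scene","top"):
    p,d=manip.camera(n);np.savez(f"pics/{n}3.npz",p=p,d=d)
    if n=="scene":cv2.imwrite("pics/s3.png",cv2.resize(p[60:260,140:400,::-1],None,fx=3,fy=3))
E
```

```text
eef_pos: [596.8, 337.7, 192.5]
finger_gap: 28.5
eef_pos: [590.5, 160.9, 190.1]
finger_gap: 28.5
eef_pos: [581.4, -29.5, 190.1]
finger_gap: 29.1
eef_pos: [581.5, -189.3, 189.8]
finger_gap: 28.9
clock: 15.7
eef_pos: [581.9, -186.0, 189.1]
eef_rot: [-3.141, -0.0, 0.001]
wrist_force: [-0.2, -0.1, -1.7]
finger_gap: 28.5
finger_force: 25.0
```

View pics/s3.png

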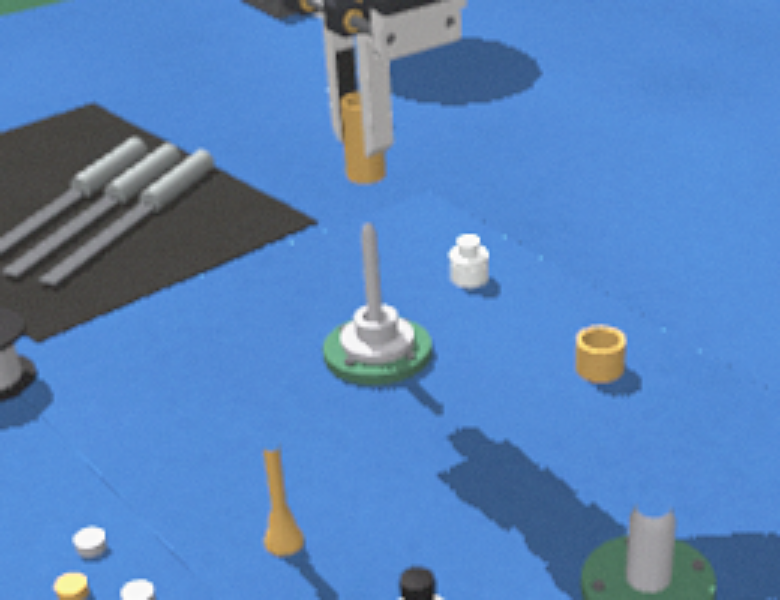

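The tube hangs at (365,165) in the crop, directly above the post tip (369,228), and the collar is seated. I lower the tube.

Converted, 1 mm is 0.02, 50 mm is 1.

```bash
python3 nudge.py '[[0,0.02,0.3,0,0,0],[0,0.036,0.56,0,0,0],[0,0.036,0.76,0,0,0],[0,0.036,0.92,0,0,0],[0,0.036,1,0,0,0]]'|grep -E "pos|wrist"; python3 nudge.py '[[0,0,0.24,0,0,0],[0,0,0.54,0,0,0],[0,0,0.84,0,0,0],[0,0,1.08,0,0,0],[0,0,1.2,0,0,0]]'|grep -E "pos|wrist";python3 nudge.py '[[0,0,0.06,0,0,0],[0,0,0.12,0,0,0],[0,0,0.16,0,0,0],[0,0,0.16,0,0,0],[0,0,0.16,0,0,0]]'|grep -E "pos|wrist"
```

```text
eef_pos: [581.4, -189.1, 137.6]
wrist_force: [0.2, 0.0, -0.8]
eef_pos: [581.2, -189.0, 77.0]
wrist_force: [0.2, 0.1, -1.2]
eef_pos: [581.9, -189.2, 71.2]
wrist_force: [0.3, 0.1, -2.2]
```

```bash
python3 nudge.py '[[0,-0.024,0.04,0,0,0],[0,-0.024,0.08,0,0,0],[0,-0.024,0.11,0,0,0],[0,-0.024,0.11,0,0,0],[0,-0.024,0.11,0,0,0]]'|grep -E "pos|wrist"; python3 nudge.py '[[0,0,0.02,0,0,0],[0,0,0.02,0,0,0]]'|grep -E "pos|wrist";python3 nudge.py '[[0,0,0.01,0,0,0],[0,0,0.01,0,0,0]]'|grep -E "pos|wrist";python3 nudge.py '[[0,0,0.01,0,0,0],[0,0,0.01,0,0,0]]'|grep -E "pos|wrist"
```

```text
eef_pos: [581.8, -188.0, 65.3]
wrist_force: [-0.1, 0.4, -1.1]
eef_pos: [581.7, -188.0, 64.3]
wrist_force: [0.6, -0.1, -1.1]
eef_pos: [581.8, -188.0, 63.8]
wrist_force: [-1.3, -0.1, -1.6]
eef_pos: [581.9, -188.0, 63.8]
wrist_force: [-2.1, -0.2, 3.1]
```

Converted, -7 mm is -0.14, -185 mm is -3.7.

```bash
python3 nudge.py '[[0,0,0,0,0,0],[0,0,0,0,0,0],[0,0,0,0,0,0],[0,0,0,0,0,0],[0,0,0,0,0,0]]' 70|grep -E "pos|wrist|gap"; python3 nudge.py '[[0,0,-0.2,0,0,0],[0,0,-0.8,0,0,0],[0,0,-1.6,0,0,0],[0,0,-2.2,0,0,0],[0,0,-2.4,0,0,0]]'|grep -E "pos|wrist|gap";python3 nudge.py '[[-0.14,-0.4,0,0,0,0],[-0.4,-1.14,0,0,0,0],[-0.66,-1.88,0,0,0,0],[-0.92,-2.62,0,0,0,0],[-1.18,-3.36,0,0,0,0]]' 94|grep -E "pos|gap";python3 nudge.py '[[-0.26,-0.74,0,0,0,0],[-0.52,-1.48,0,0,0,0],[-0.78,-2.22,0,0,0,0],[-1.04,-2.96,0,0,0,0],[-1.3,-3.7,0,0,0,0]]' |grep -E "pos|gap"
python3 nudge.py '[[-0.26,-0.74,0,0,0,0],[-0.4,-1.14,0,0,0,0],[-0.46,-1.35,0,0,0,0],[-0.46,-1.35,0,0,0,0],[-0.46,-1.35,0,0,0,0]]'
python3 - <<'E'
from h import *
np.set_printoptions(precision=1,suppress=True)
for n in("scene","top"):
    p,d=manip.camera(n);s=cloud(n,d).reshape(-1,3);s=s[np.isfinite(s[:,0])]
    s=s[np.hypot(s[:,0]-581,s[:,1]+188)<40]
    for h in(22,100):
        k=s[abs(s[:,2]-h)<2.5];print(n,h,len(k),(k.min(0)+k.max(0))/2,k.max(0)-k.min(0))
    if n=="scene":cv2.imwrite("pics/s4.png",cv2.resize(p[100:220,200:360,::-1],None,fx=4,fy=4))
E
```

```text
eef_pos: [581.7, -188.0, 63.3]
wrist_force: [1.1, -0.1, 0.8]
finger_gap: 65.2
eef_pos: [582.7, -188.3, 187.6]
wrist_force: [0.2, 0.6, 0.3]
finger_gap: 69.8
eef_pos: [521.7, -18.6, 182.9]
finger_gap: 94.0
eef_pos: [456.8, 166.4, 183.0]
finger_gap: 93.9
clock: 20.9
eef_pos: [435.1, 231.9, 183.1]
eef_rot: [3.141, 0.0, -0.0]
wrist_force: [0.1, -0.1, 0.6]
finger_gap: 94.1
finger_force: 0.0
scene 22 104 [ 581.9 -187.3   22.1] [56.4 58.6  4.8]
scene 100 49 [ 581.7 -187.5  100. ] [28.  30.8  4.9]
top 22 265 [ 580.5 -184.8   21.9] [58.5 54.5  4.7]
top 100 80 [ 581.3 -185.7  100. ] [27.7 27.9  4.7]
```

View pics/s4.png

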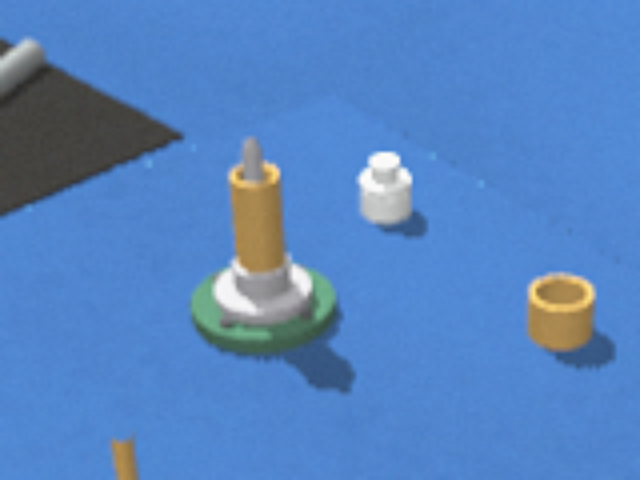

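The tube stands square on the collar, with its rim at about (257,175) in the crop and z = 100. Now the washer.

Converted, 150 mm is 3, 135 mm is 2.7.

```bash
python3 nudge.py '[[0,0,0.6,0,0,0],[0,0,1.4,0,0,0],[0,0,2.1,0,0,0],[0,0,2.7,0,0,0],[0,0,3,0,0,0]]'|grep -E "pos|wrist|gap"; python3 nudge.py '[[0,0,0.16,0,0,0],[0,0,0.3,0,0,0],[0,0,0.4,0,0,0],[0,0,0.4,0,0,0],[0,0,0.4,0,0,0]]'|grep -E "pos|wrist|gap"
```

```text
eef_pos: [434.1, 231.2, 30.9]
wrist_force: [-0.1, -0.1, 0.8]
finger_gap: 94.0
eef_pos: [435.2, 232.7, 13.9]
wrist_force: [0.3, 0.1, -0.1]
finger_gap: 94.1
```

Converted, 10.4 mm is 0.208, 8 mm is 0.16.

```bash
python3 nudge.py '[[0,0,0.08,0,0,0],[0,0,0.16,0,0,0],[0,0,0.208,0,0,0],[0,0,0.208,0,0,0]]'|grep -E "pos|wrist"; python3 nudge.py '[[0,0,0,0,0,0],[0,0,0,0,0,0],[0,0,0,0,0,0],[0,0,0,0,0,0],[0,0,0,0,0,0]]' 30 20|grep -E "pos|gap";python3 nudge.py '[[0,0,0,0,0,0],[0,0,0,0,0,0],[0,0,0,0,0,0],[0,0,0,0,0,0],[0,0,0,0,0,0]]'
```

```text
eef_pos: [434.6, 232.5, 2.5]
wrist_force: [0.3, -0.2, -0.4]
eef_pos: [434.9, 232.6, 3.0]
finger_gap: 57.5
clock: 23.4
eef_pos: [434.8, 232.6, 3.0]
eef_rot: [3.142, -0.0, -0.0]
wrist_force: [0.3, -0.2, 0.7]
finger_gap: 43.2
finger_force: 20.0
```

```bash
python3 nudge.py '[[0,0,-0.3,0,0,0],[0,0,-1,0,0,0],[0,0,-1.8,0,0,0],[0,0,-2.6,0,0,0],[0,0,-3.4,0,0,0]]'|grep -E "pos|gap"; python3 nudge.py '[[0.14,0.4,-0.2,0,0,0],[0.4,1.14,-0.2,0,0,0],[0.66,1.88,-0.2,0,0,0],[0.92,2.62,-0.2,0,0,0],[1.18,3.36,-0.2,0,0,0]]'|grep -E "pos|gap";python3 nudge.py '[[0.26,0.74,0,0,0,0],[0.52,1.48,0,0,0,0],[0.78,2.22,0,0,0,0],[1.04,2.96,0,0,0,0],[1.3,3.7,0,0,0,0]]' |grep -E "pos|gap"
python3 nudge.py '[[0.22,0.74,0,0,0,0],[0.38,1.14,0,0,0,0],[0.45,1.34,0,0,0,0],[0.45,1.34,0,0,0,0],[0.45,1.34,0,0,0,0]]'
python3 - <<'E'
from h import *
p,d=manip.camera("scene");cv2.imwrite("pics/s5.png",cv2.resize(p[60:220,180:360,::-1],None,fx=3,fy=3))
E
```

```text
eef_pos: [434.5, 232.5, 174.6]
finger_gap: 43.2
eef_pos: [494.0, 63.0, 183.0]
finger_gap: 42.9
eef_pos: [559.0, -122.1, 182.8]
finger_gap: 43.2
clock: 25.4
eef_pos: [581.1, -186.5, 182.8]
eef_rot: [-3.141, 0.0, 0.0]
wrist_force: [-0.6, 0.2, 0.0]
finger_gap: 43.2
finger_force: 20.0
```

View pics/s5.png

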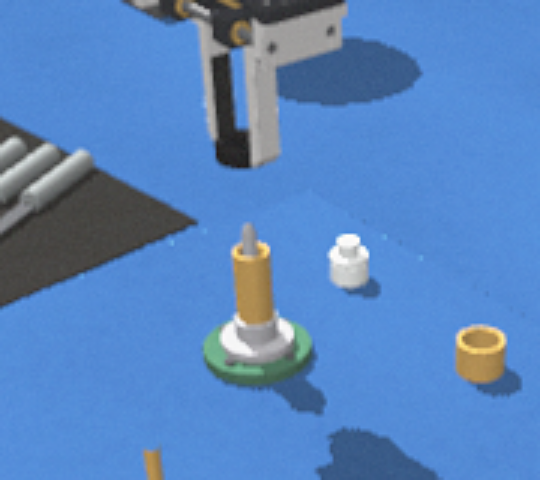

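The washer is held level at about (237,148) in the crop, over the post tip (249,232). I lower it.

Converted, 48 mm is 0.96, 42 mm is 0.84.

```bash
python3 nudge.py '[[0,0,0.3,0,0,0],[0,0,0.6,0,0,0],[0,0,0.84,0,0,0],[0,0,0.96,0,0,0],[0,0,0.96,0,0,0]]'|grep -E "pos|wrist"; python3 nudge.py '[[0,0.008,0.16,0,0,0],[0,0.008,0.3,0,0,0],[0,0.008,0.4,0,0,0],[0,0.008,0.46,0,0,0],[0,0.008,0.46,0,0,0]]'|grep -E "pos|wrist"; python3 nudge.py '[[0,0,0.04,0,0,0],[0,0,0.08,0,0,0],[0,0,0.12,0,0,0],[0,0,0.12,0,0,0],[0,0,0.12,0,0,0]]'|grep -E "pos|wrist"
```

```text
eef_pos: [580.9, -187.1, 134.0]
wrist_force: [-0.5, 0.3, -0.0]
eef_pos: [581.1, -187.8, 111.5]
wrist_force: [0.3, 0.8, -0.9]
eef_pos: [581.2, -187.8, 106.0]
wrist_force: [-0.2, 0.3, -0.3]
```

Converted, 2 mm is 0.04, 1 mm is 0.02.

```bash
python3 nudge.py '[[0,0,0.02,0,0,0],[0,0,0.04,0,0,0],[0,0,0.04,0,0,0]]'|grep -E "pos|wrist"; python3 nudge.py '[[0,0,0.012,0,0,0],[0,0,0.012,0,0,0]]'|grep -E "pos|wrist";python3 nudge.py '[[0,0,0.01,0,0,0],[0,0,0.01,0,0,0]]'|grep -E "pos|wrist";python3 nudge.py '[[0,0,0.008,0,0,0],[0,0,0.008,0,0,0]]'|grep -E "pos|wrist"
```

```text
eef_pos: [581.2, -187.8, 103.8]
wrist_force: [-0.1, 0.3, -0.4]
eef_pos: [581.2, -187.9, 103.3]
wrist_force: [-0.3, -0.4, -1.0]
eef_pos: [581.3, -187.9, 103.0]
wrist_force: [-0.2, -0.4, 1.8]
eef_pos: [581.5, -187.9, 102.9]
wrist_force: [-1.0, 0.1, 4.8]
```

```bash
python3 nudge.py '[[0,0,0,0,0,0],[0,0,0,0,0,0],[0,0,0,0,0,0],[0,0,0,0,0,0],[0,0,0,0,0,0]]' 75|grep -E "pos|wrist|gap"; python3 nudge.py '[[0,0,-0.2,0,0,0],[0,0,-0.6,0,0,0],[0,0,-1.1,0,0,0],[0,0,-1.4,0,0,0],[0,0,-1.4,0,0,0]]' |grep -E "pos|wrist|gap";python3 nudge.py '[[-0.54,0.2,0,0,0,0],[-1.2,0.44,0,0,0,0],[-1.9,0.7,0,0,0,0],[-2.5,0.92,0,0,0,0],[-2.704,0.994,0,0,0,0]]' 94|grep -E "pos|gap";python3 nudge.py '[[0,0,0.5,0,0,0],[0,0,1.2,0,0,0],[0,0,1.9,0,0,0],[0,0,2.3,0,0,0],[0,0,2.3,0,0,0]]'
python3 - <<'E'
from h import *
np.set_printoptions(precision=1,suppress=True)
for n in("scene","top"):
    p,d=manip.camera(n);s=cloud(n,d).reshape(-1,3);s=s[np.isfinite(s[:,0])]
    s=s[np.hypot(s[:,0]-581,s[:,1]+188)<40]
    for h in(22,114):
        k=s[abs(s[:,2]-h)<2.5];print(n,h,len(k),(k.min(0)+k.max(0))/2,k.max(0)-k.min(0))
E
```

```text
eef_pos: [581.2, -187.9, 102.3]
wrist_force: [0.2, -0.2, 0.6]
finger_gap: 74.5
eef_pos: [582.1, -188.2, 175.0]
wrist_force: [0.3, -0.1, -0.5]
finger_gap: 75.4
eef_pos: [443.8, -238.0, 171.7]
finger_gap: 93.9
clock: 29.85
eef_pos: [444.9, -236.4, 54.4]
eef_rot: [-3.139, 0.005, -0.0]
wrist_force: [-0.6, 0.1, -0.6]
finger_gap: 94.2
finger_force: 0.0
scene 22 99 [ 581.3 -187.5   22. ] [59.9 63.5  4.9]
scene 114 109 [ 582.2 -186.6  114.1] [42.  43.8  4.8]
top 22 232 [ 580.5 -182.3   22. ] [58.5 49.1  4.8]
top 114 278 [ 581.5 -185.6  114. ] [40.8 41.9  4.9]
```

The washer lies at z 114 over its full 42 mm, so it is seated. Now the cap.

Converted, 40 mm is 0.8, 35 mm is 0.7.

```bash
python3 nudge.py '[[0,0,0.24,0,0,0],[0,0,0.5,0,0,0],[0,0,0.7,0,0,0],[0,0,0.8,0,0,0],[0,0,0.8,0,0,0]]'|grep -E "pos|wrist"; python3 nudge.py '[[0.01,0.012,0.08,0,0,0],[0.01,0.012,0.16,0,0,0],[0.01,0.012,0.16,0,0,0]]'|grep -E "pos|wrist"
```

```text
eef_pos: [445.7, -237.3, 16.7]
wrist_force: [-0.2, 0.1, 0.5]
eef_pos: [446.4, -238.1, 9.1]
wrist_force: [-0.2, -1.0, 0.5]
```

Converted, 1 mm is 0.02.

```bash
python3 nudge.py '[[0,0,0.02,0,0,0],[0,0,0.02,0,0,0],[0,0,0.02,0,0,0],[0,0,0.02,0,0,0],[0,0,0.02,0,0,0]]' 20 25|grep -E "pos|gap";python3 nudge.py '[[0,0,0,0,0,0],[0,0,0,0,0,0],[0,0,0,0,0,0],[0,0,0,0,0,0],[0,0,0,0,0,0]]'|grep -E "pos|gap|finger";python3 nudge.py '[[0,0,-0.3,0,0,0],[0,0,-1,0,0,0],[0,0,-1.8,0,0,0],[0,0,-2.6,0,0,0],[0,0,-3.3,0,0,0]]'|grep -E "pos|gap"; python3 nudge.py '[[0.4,-0.14,0,0,0,0],[1,-0.38,0,0,0,0],[1.7,-0.62,0,0,0,0],[2.3,-0.86,0,0,0,0],[2.7,-1,0,0,0,0]]'|grep -E "pos|gap";python3 nudge.py '[[0,0,0,0,0,0],[0,0,0,0,0,0],[0,0,0,0,0,0]]'
python3 - <<'E'
from h import *
p,d=manip.camera("scene");cv2.imwrite("pics/s6.png",cv2.resize(p[60:220,180:360,::-1],None,fx=3,fy=3))
E
```

```text
eef_pos: [446.5, -238.1, 8.5]
finger_gap: 57.3
eef_pos: [446.5, -238.2, 8.5]
finger_gap: 33.7
finger_force: 25.0
eef_pos: [446.5, -238.1, 175.5]
finger_gap: 33.5
eef_pos: [583.0, -187.0, 172.9]
finger_gap: 33.8
clock: 33.05
eef_pos: [580.8, -188.5, 173.4]
eef_rot: [-3.142, 0.0, -0.001]
wrist_force: [-0.9, -0.6, -1.3]
finger_gap: 33.4
finger_force: 25.0
```

View pics/s6.png

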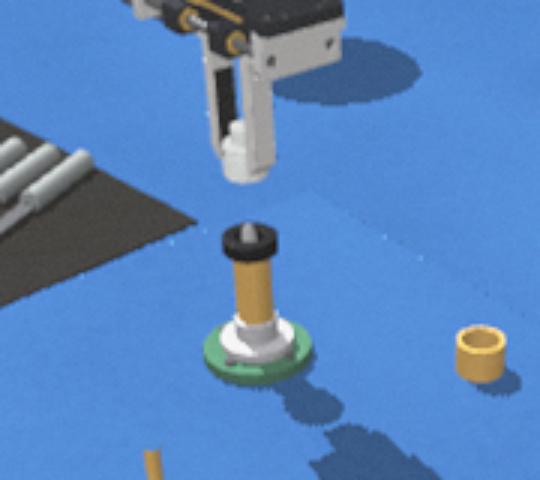

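The cap hangs at (245,165) in the crop, directly above the post tip (249,232), and the washer is seated. Contact is expected at TCP z ≈ 122.5.

Converted, 32 mm is 0.64, 28 mm is 0.56.

```bash
python3 nudge.py '[[0.01,-0.01,0.2,0,0,0],[0.01,-0.01,0.4,0,0,0],[0.01,-0.01,0.56,0,0,0],[0.01,-0.01,0.64,0,0,0],[0.01,-0.01,0.64,0,0,0]]'|grep -E "pos|wrist"; python3 nudge.py '[[0,0,0.08,0,0,0],[0,0,0.16,0,0,0],[0,0,0.24,0,0,0],[0,0,0.28,0,0,0],[0,0,0.28,0,0,0]]'|grep -E "pos|wrist"; python3 nudge.py '[[0,0,0.03,0,0,0],[0,0,0.06,0,0,0],[0,0,0.06,0,0,0]]'|grep -E "pos|wrist"
```

```text
eef_pos: [581.7, -187.6, 140.6]
wrist_force: [0.3, 0.3, -0.7]
eef_pos: [581.9, -187.6, 127.1]
wrist_force: [-0.8, 0.7, -0.2]
eef_pos: [582.0, -187.6, 124.3]
wrist_force: [-0.9, -0.3, -0.8]
```

Converted, 1 mm is 0.02.

```bash
python3 nudge.py '[[0,0,0.02,0,0,0],[0,0,0.02,0,0,0]]'|grep -E "pos|wrist"; python3 nudge.py '[[0,0,0.01,0,0,0],[0,0,0.01,0,0,0]]'|grep -E "pos|wrist";python3 nudge.py '[[0,0,0.01,0,0,0],[0,0,0.01,0,0,0]]'|grep -E "pos|wrist"
```

```text
eef_pos: [582.0, -187.7, 123.4]
wrist_force: [-0.2, 0.0, -1.0]
eef_pos: [582.0, -187.7, 122.9]
wrist_force: [-0.4, -0.2, -0.8]
eef_pos: [582.1, -187.7, 122.5]
wrist_force: [-0.8, 0.0, 0.3]
```

Converted, 0.4 mm is 0.008.

```bash
python3 nudge.py '[[0,0,0.008,0,0,0],[0,0,0.008,0,0,0]]'|grep -E "pos|wrist"; python3 nudge.py '[[0,0,0,0,0,0],[0,0,0,0,0,0],[0,0,0,0,0,0],[0,0,0,0,0,0],[0,0,0,0,0,0]]' 75|grep -E "pos|wrist|gap"; python3 nudge.py '[[0,0,-0.2,0,0,0],[0,0,-0.6,0,0,0],[0,0,-1.2,0,0,0],[0,0,-1.8,0,0,0],[0,0,-2,0,0,0]]' |grep -E "pos|wrist|gap";python3 nudge.py '[[-0.6,0,0,0,0,0],[-1.2,0,0,0,0,0],[-1.8,0,0,0,0,0],[-2.4,0,0,0,0,0],[-2.4,0,0,0,0,0]]'|grep -E "pos|gap"; python3 - <<'E'
from h import *
np.set_printoptions(precision=1,suppress=True)
for n in("scene","top"):
    p,d=manip.camera(n);P=cloud(n,d).reshape(-1,3);P=P[np.isfinite(P[:,0])]
    def q(c,r,h):
        k=P[(np.hypot(P[:,0]-c[0],P[:,1]-c[1])<r)&(abs(P[:,2]-h)<3)];print(n,h,len(k),(k.min(0)+k.max(0))/2 if len(k) else "",k[:,2].mean())
    for h in(22,114,140,154):q((581,-188),35,h)
    q((453.5,-54.6),35,30);q((768,127),35,85);q((764,-35),30,85)
    if n=="scene":cv2.imwrite("pics/s7.png",cv2.resize(p[100:300,200:460,::-1],None,fx=3,fy=3))
E
```

```text
eef_pos: [582.2, -187.7, 122.4]
wrist_force: [-0.5, 0.9, 3.7]
eef_pos: [582.0, -187.6, 122.0]
wrist_force: [-0.5, -0.5, 0.3]
finger_gap: 70.3
eef_pos: [582.9, -188.0, 226.0]
wrist_force: [-0.1, -0.1, -0.4]
finger_gap: 75.0
eef_pos: [459.8, -187.6, 222.1]
finger_gap: 74.7
scene 22 121 [ 581.2 -187.9   22. ] 23.12515948212108
scene 114 68 [ 582.5 -184.1  114.2] 114.61251048204824
scene 140 62 [ 581.5 -187.   140. ] 140.92874995813648
scene 154 36 [ 581.2 -186.2  154. ] 154.6419210541816
scene 30 85 [454.5 -55.8  29.9] 30.278101123523708
scene 85 80 [768.9 126.9  85.1] 86.25815198138378
scene 85 11 [767.4 -34.8  84.2] 84.32267814297136
top 22 246 [ 580.5 -182.8   21.9] 21.572078957817823
top 114 117 [ 580.8 -183.3  114.1] 113.30505700773972
top 140 145 [ 580.1 -185.7  139.8] 139.53188508906774
top 154 89 [ 580.2 -184.9  153.1] 153.24200659194324
top 30 99 [453.3 -53.7  30. ] 29.452624797086685
top 85 69 [767.7 127.8  84.7] 84.15848322372449
top 85 2 [761.2 -35.5  84. ] 84.02769065077237
```

View pics/s7.png

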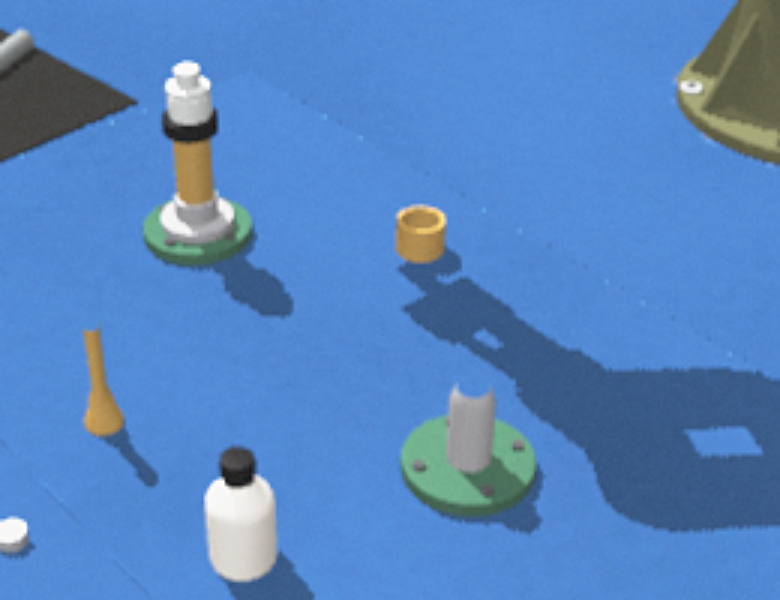

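The full stack stands square on the slim mandrel, from (197,230) up to the knob at (187,70) in the crop. The cap's top is at z 154 and the bystanders have not moved.

```bash
python3 -c "
from cell import manip
print(manip.sign_off())"
```

```text
the job is handed in; nothing more can be done
None
```

The slim mandrel is loaded in order with the collar (flange down), tube, washer and cap, each set down and sitting square; the ferrule, bottle and mouthpiece did not move, and the job is handed in.

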